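Run the board test: shut the test fixture and press start

ROBOT

A 7-joint arm with a two-finger parallel gripper is mounted at the origin on a cart in front of the work surface, level with it; the furniture and walls round the work are solid. World frame = base frame: x ahead of the robot, y to its left, z up, the work surface at z = 0. Lengths are in m, angles in rad, forces in N, time in s.
With the tool pointing down it reaches from about 0.4 to 0.85 m from the base axis. Payload 10.4 kg.
Tool frame: the origin (TCP) lies at the very end of the fingers, on their centre line; the grasp point (between the pads) lies 19 mm behind it; z points along the fingers, y is the line along which they close (so a half turn about z gives the same grasp; the last joint's range is limited). The gripper opens to 87 mm and grips with 3 to 60 N. Pads are 19 mm wide; open, the fingers measure 117 mm over their backs; the gripper's body (75 mm by 190 mm) begins 51 mm behind the grasp point.
Start: joints at [1.267, 0.332, -0.065, 1.46, 0.022, 1.35, -0.088], TCP at [0.173, -0.601, 0.223] pointing down, gripper open.
Joint ranges: [-2.6, 2.6], [-0.5, 2.12], [-1.47, 1.34], [0.16, 2.42], [-1.27, 4.41], [0.06, 2.06], [-2.6, 2.6]. Speed limits (rad/s): [2.22, 2.22, 2.79, 2.79, 3.14, 3.14, 3.14].

INTERFACE

Orientations are given as a unit quaternion [x, y, z, w].
In Python, from bench import * gives the robot as it stands.
- The arm moves only by the tool step_arm, never from a script. Its arguments are lists of equal length, an entry for each row: "delta_pos": the shift along the world's x, y, z in units of 25 mm (1.0 is 25 mm), a list of three; "turn": the turn about the world's z in units of 0.12 rad (1.0 is 0.12 rad). In form: {"delta_pos": [[tx, ty, tz], ...], "turn": [turn, ...]}. A call has 1 to 12 rows; each row shifts and turns the commanded pose from where the row before left it; what a row does not reach is not made up. A row lasts 1/10 s, in which the tool goes at most 50 mm and 8.59 degrees, less where a joint would pass 70% of its speed; a pose out of reach is approached as far as the arm can. A call with a number of a shift or a turn outside -1 to 1 is refused whole. A call with a gripper value outside its range is refused whole. "grip" is the closure, from 0 (fully open) to 1 (shut), set as the call begins (left out, the last holds). The fingers move at their own pace and stop on an object; "newtons" is the grip in N (left out, the last holds). Time passes only in rows, so rows that do not move let the fingers close. It gives the time, the measured TCP pose, the force, the opening and the grip force at its end, in the units of the state.
- read_state(): the state, without advancing time (a new reading comes with each control period).
- camera(name): name is "scene" or "top" or "wrist"; returns a dict with "image" (400x640x3 uint8, red, green, blue), "z_map" (400x640 float32, m along the optical axis (not along the pixel's ray), 0 where there is no reading), "mtx" (3x3 intrinsics, pixels), "view" (4x4, takes a point from world to camera coordinates). Camera axes: x right, y up, looking along -z (the intrinsics and any distortion apply to the point x, -y, -z); pixel columns grow to the right and rows downward; lengths in m; the calibration is good to about 2 mm. A picture is of the moment at which its call begins.
- close_job(): hands the job in; it is judged then, once.
The state is a dict: "time": time; "joint_positions": joint angles; "joint_vel": joint speeds; "joint_torque": joint torques, N m; "ee_pos": TCP position; "eef_rot": TCP orientation; "ft_force": force on the tool from outside, world axes, zero at the start; "torque": the same for the moment, N m; "width": finger opening in m; "grip_force": force on a finger pad.
Only numpy, scipy, OpenCV 4.12 (cv2) and the standard library are available. Lean on these libraries where they do the work, as an engineer would, in place of code of your own. Each camera call takes 0.05 s, during which the arm holds its last target. There are 200 camera calls.

TASK

Run the bench test on the small blue circuit board that waits in the test fixture: push the fixture's clear hinged lid gently down with the fingertips until it is fully shut over the board, then press the green button lightly until it goes down, let it come up again and draw back. Do not press the green button while the lid is open, and do not press the red or the yellow button at all. Nothing is to be picked up: the board stays in its nest, and leave the other things on the bench where they are.

Things in the scene. Friction and masses are not known exactly. Their poses are not given: they have to be found in the camera images.
- fixture: Grey test fixture fixed to the bench, 160 x 190 x 50 mm; origin at the centre of its underside; x away from the operator, y to the left, z up. Button deck in front (top z = 50 mm), its three buttons in a row at x = -47, y = -60, 0, +60 mm. Behind it the black nest plate (top z = 60, centre x = 34, y = 0 mm) with 7 mm brass pins round the board, and the clear lid hinged at the left edge.
- lid (a joint): Opening angle of the clear lid, rad. 0: shut, level over the board, on its rests (a hard stop). Grows as its free (right) edge rises and swings to the left about the hinge line; stop at 1.5. Starts at 0.8 to 1.25. A friction hinge (0.32 N m) holds it at any angle: 1 to 3 N at the bar moves it, and it neither falls nor springs back.
- lid_hinge (a point): Point on the lid's hinge line, which runs along the fixture's x axis at fixture y = +83 mm, 87 mm above the bench. It lies at the same fixture x (16 mm) as lid_bar.
- lid_bar (a point): The place to push: on the outer face of the black finger bar (88 mm long, 18 wide) along the lid's free edge, 18 mm nearer the operator than its middle. 149 mm from the hinge line along the lid, 17 mm outward of the plane through the hinge line; 104 mm above the bench when shut. z: outward normal of the lid. The bar is sprung: gives 4 mm between 4 and 15 N. Lid: clear plate 88 x 150 x 6 mm.
- start_button (a joint): Travel of the green button, m. 0: up; 0.006: fully down, on a hard stop. It makes contact half way down (0.003). Springy: 2.1 N starts it, 5 N takes it 3.5 mm down, 7 N holds it fully down; it comes up when let go.
- start_button_top (a point): Centre of the top of the green button's cap, 28 mm across, 72 mm above the bench when up. Moves with the cap, z up.
- start_button_base: Round black housing of the green button, 44 mm across, 12 mm high, on the deck; carries the green cap. Origin: centre of its underside. Green, red and yellow change places along the row from run to run.
- stop_button (a joint): Travel of the red button (same kind and size as the green one), m. 0: up; 0.006: down. Not to be pressed.
- stop_button_top (a point): Centre of the top of the red cap.
- retest_button (a joint): Travel of the yellow button (same kind and size as the green one), m. 0: up; 0.006: down. Not to be pressed.
- retest_button_top (a point): Centre of the top of the yellow cap.
- board: Small blue circuit board, 38 x 52 x 13 mm, lying loose in the nest between the brass pins (about 1.5 mm play). Origin: centre of its underside, 60 mm above the bench.
- flux_bottle: Brown dropper bottle, 30 mm across, 95 mm high, standing on the blue mat right of the fixture; origin at the centre of its underside.
- solder_spool: Blue spool of solder, 55 mm across, 45 mm high, on the blue mat right of the fixture; origin at the centre of its underside.
- mouse: Black computer mouse, 111 x 56 x 36 mm, near and left of the fixture; origin at the centre of its underside.
- torch: White inspection torch standing upright on its black end, 35 mm across, 172 mm high, far left of the fixture; origin at the centre of its underside.
There are look-alikes about, which are no part of the job. There is more than one size of the board; the one meant has the size given above.

How it is judged:
By the outcome, as a careful person would: the job done as asked, in the order asked, and still so for the second after the job is handed in, with the robot touching nothing.
It also fails if it takes over 48 s, if anything falls off the work surface, if the arm or the gripper's body presses on something with over 40 N, if the wrist force passes 120 N, or if a joint passes its speed limit or range.

## Working session

There is one attempt and no reset: what is moved stays moved. The work goes in short steps, Python scripts to look and compute and a tool call to move; the robot and the scene stay as the last step left them, time stands still between calls to the robot, and variables do not carry over. Pictures are saved under pics/ and viewed, at most 10 in all, crops included, and the job is handed in when it is done.

Besides the shell and the picture viewer there is one more tool, called after "Call:" as name([rows], argument=value, ...), one row to a line, values as JSON. step_arm: Moves the arm, as the interface text tells. Shifts and turns lie within -1 to 1; 1 stands for 25 mm of shift or 0.12 rad of turn. Its arguments: {"type":"object","properties":{"delta_pos":{"type":"array"},"turn":{"type":"array"},"grip":{"type":"number"},"newtons":{"type":"number"}},"required":["delta_pos","turn"]}

```bash
mkdir -p pics
cat > h.py <<'E'
from bench import *
import numpy as np, cv2
def snap(name,fn=None):
    c=camera(name); np.savez('c_%s.npz'%name,**c)
    if fn: cv2.imwrite('pics/'+fn,c['image'][:,:,::-1])
    return c
def pts(c):
    z=c['z_map']; K=c['mtx']; v,u=np.mgrid[:z.shape[0],:z.shape[1]]
    p=np.stack([(u-K[0,2])/K[0,0]*z,-(v-K[1,2])/K[1,1]*z,-z,np.ones_like(z)],-1)
    w=p@np.linalg.inv(c['view']).T
    w[z==0]=np.nan
    return w[...,:3]
E
python3 - <<'E'
from h import *
a=snap('scene','s1.png');b=snap('top','t1.png')
print(read_state())
E
```

```text
{'time': 0.1, 'joint_positions': array([ 1.26739109,  0.33280536, -0.06472156,  1.46083941,  0.02158735,
        1.34990746, -0.08845914]), 'joint_vel': array([ 0.00086921, -0.00257291, -0.000387  , -0.00220121,  0.00161675,
        0.00139333, -0.00013887]), 'joint_torque': array([ 1.75218556e-03, -6.24544430e+01,  2.49717676e-02, -3.90718210e+01,
       -6.13905885e-02,  3.66096839e-02,  6.98479926e-05]), 'ee_pos': array([ 0.17312432, -0.60018722,  0.22184418]), 'eef_rot': array([ 9.90154125e-01,  1.39980027e-01, -1.07057721e-04, -6.23221578e-04]), 'ft_force': array([-0.22365803,  0.87755868, -0.14108337]), 'torque': array([ 0.03183213,  0.00213854, -0.07082902]), 'grip_force': 0.0, 'width': 0.08732150588778095}
```

```bash
python3 -c "
import cv2,numpy as np
cv2.imwrite('pics/st.png',cv2.resize(np.vstack([cv2.imread('pics/s1.png'),cv2.imread('pics/t1.png')]),(480,600),interpolation=cv2.INTER_AREA))"
```

```text
(no output)
```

View pics/s1.png

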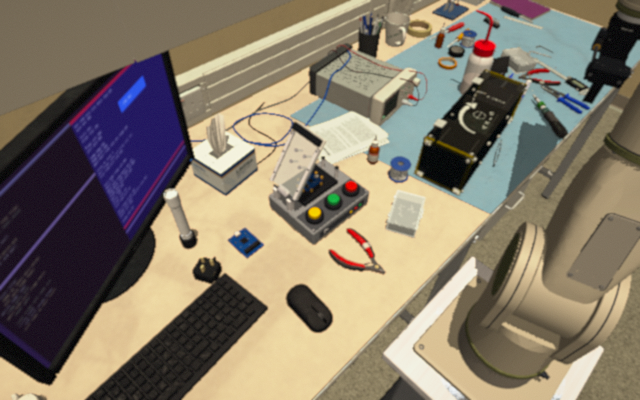

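View pics/t1.png

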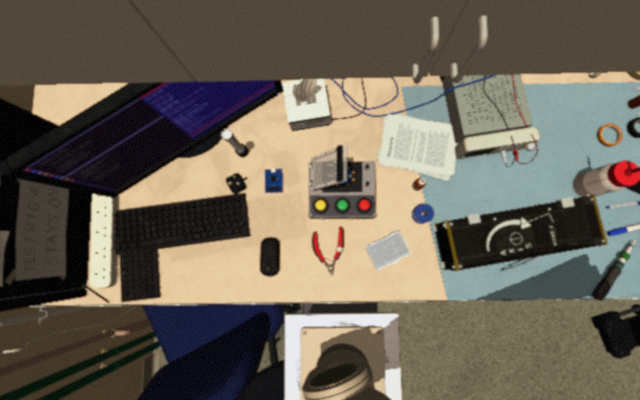

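The fixture is straight ahead of the robot. In the top view yellow is at (320,205), green in the middle at (342,205) and red at (364,205). The lid is open to the left, with its bar near (343,160). Next I measure the caps and the lid.

Run:
```python
from h import *
def ray(c,u,v,h):
    K=c['mtx'];T=np.linalg.inv(c['view']);d=T[:3,:3]@np.array([(u-K[0,2])/K[0,0],-(v-K[1,2])/K[1,1],-1]);o=T[:3,3]
    return o+d*(h-o[2])/d[2]
R={}
for n in('top','scene'):
    c=dict(np.load('c_%s.npz'%n)); P=pts(c)
    hsv=cv2.cvtColor(c['image'],cv2.COLOR_RGB2HSV)
    for k,(lo,hi) in dict(yellow=(22,33),green=(45,85),red=(0,7)).items():
        m=((hsv[...,0]>=lo)&(hsv[...,0]<=hi)&(hsv[...,1]>150)&(hsv[...,2]>70)).astype(np.uint8)
        x0,x1,y0,y1=(305,380,190,220) if n=='top' else (300,365,175,225)
        w=np.zeros_like(m);w[y0:y1,x0:x1]=m[y0:y1,x0:x1]
        _,_,s,ce=cv2.connectedComponentsWithStats(w)
        i=1+np.argmax(s[1:,4]);q=ray(c,*ce[i],.071);R[n,k]=q
        print(n,k,s[i,4],ce[i].round(1),q.round(4),np.nanmedian(P[w>0],0).round(4))
for n in('top','scene'):
    a=R[n,'yellow']-R[n,'red'];y=np.arctan2(-a[0],a[1]);cen=(R[n,'yellow']+R[n,'green']+R[n,'red'])/3
    ex=np.array([np.cos(y),np.sin(y)]);ey=np.array([-ex[1],ex[0]]);o=cen[:2]+.047*ex
    print(n,'yaw',y,'len',np.linalg.norm(a),'origin',o)
    if n=='top':O,EX,EY=o,ex,ey
# lid: points above 0.1 in fixture frame
for n in('top','scene'):
    P=pts(dict(np.load('c_%s.npz'%n)));d=P[...,:2]-O
    fx=d@EX;fy=d@EY;z=P[...,2]
    m=(fx>-.03)&(fx<.1)&(fy>-.03)&(fy<.12)&(z>.11)&(z<.3)
    ang=np.arctan2(z-.087,.083-fy)[m];r=np.hypot(z-.087,.083-fy)[m]
    print(n,m.sum(),'ang pct',np.percentile(ang,[5,25,50,75,95]).round(3),'rmax',np.percentile(r,[50,90,99]).round(3))
    k=m&(np.hypot(z-.087,.083-fy)>.13)
    print(k.sum(),np.c_[fx[k],fy[k],z[k]][::max(1,k.sum()//12)].round(3).tolist())
```

```text
top yellow 97 [320.  204.9] [0.4512 0.0527 0.071 ] [0.4507 0.0527 0.0726]
top green 74 [342.  204.3] [ 0.4519 -0.0074  0.071 ] [ 0.4521 -0.0074  0.0727]
top red 109 [364.2 204.4] [ 0.4505 -0.0678  0.071 ] [ 0.4508 -0.0672  0.0719]
scene yellow 120 [314.2 212.8] [0.4474 0.0557 0.071 ] [0.4467 0.0556 0.0719]
scene green 113 [333. 199.] [ 0.4468 -0.0042  0.071 ] [ 0.4457 -0.004   0.0721]
scene red 112 [350.8 186.1] [ 0.4459 -0.0636  0.071 ] [ 0.4443 -0.062   0.0719]
top yaw -0.006084172613287448 len 0.12052876877933907 origin [ 0.49819139 -0.00779398]
scene yaw -0.012642220843806826 len 0.11934228588536526 origin [ 0.49367937 -0.0046228 ]
top 1134 ang pct [0.971 0.988 1.009 1.053 1.1  ] rmax [0.104 0.159 0.162]
380 [[0.077, 0.008, 0.221], [0.068, 0.008, 0.226], [0.062, 0.01, 0.223], [0.055, 0.008, 0.221], [0.046, 0.006, 0.227], [0.039, 0.003, 0.227], [0.032, 0.001, 0.226], [0.026, -0.004, 0.217], [0.018, -0.006, 0.22], [0.01, -0.008, 0.223], [0.002, 0.013, 0.218], [-0.006, 0.011, 0.222], [-0.01, -0.008, 0.216]]
scene 2098 ang pct [0.985 1.005 1.035 1.079 1.148] rmax [0.095 0.152 0.159]
507 [[0.074, 0.009, 0.225], [0.064, 0.012, 0.222], [0.045, -0.006, 0.217], [0.072, 0.009, 0.201], [0.024, -0.004, 0.22], [0.024, 0.01, 0.223], [0.027, 0.014, 0.218], [0.028, 0.016, 0.213], [0.037, 0.011, 0.198], [-0.011, -0.002, 0.219], [0.024, 0.011, 0.195], [-0.009, 0.004, 0.207], [-0.011, 0.018, 0.2]]
```

Call:
step_arm([
  [0,0,1],
  [0,0,1],
  [0,0,1],
  [0,0.5,1],
  [0,1,0],
  [0.3,1,0],
  [0.5,1,0],
  [0.5,1,0],
  [0.5,1,0],
  [0.5,1,0],
  [0.5,1,0],
  [0.5,1,0],
], turn=[-0.6,-0.6,-0.6,-0.6,0,0,0,0,0,0,0,0], grip=1, newtons=5)

```text
time: 1.3
ee_pos: [0.256, -0.3868, 0.3223]
eef_rot: [1.0, -0.004, -0.0, -0.0]
ft_force: [0.9, -0.2, 1.1]
width: 0.0024
grip_force: 0.0
```

Call:
step_arm([
  [0.9,1,0],
  [0.9,1,0],
  [0.9,1,0],
  [0.9,1,0],
  [0.9,1,0],
  [0.9,1,0],
  [0.9,1,0],
  [0.9,1,0],
  [0.9,1,0],
  [0.8,1,0],
  [0.7,1,0],
  [0,1,0],
], turn=[0,0,0,0,0,0,0,0,0,0,0,0])

```text
time: 2.5
ee_pos: [0.4968, -0.0866, 0.3217]
eef_rot: [1.0, -0.003, -0.0, -0.001]
ft_force: [-0.5, -0.5, -0.0]
width: 0.0005
grip_force: 0.0
```

Call:
step_arm([
  [0,1,0],
  [0,1,0],
  [0,1,0],
  [0,1,0],
  [0,1,0],
  [0,0.8,0],
  [0,0.5,0],
  [0,0,0],
  [0,0,0],
], turn=[0,0,0,0,0,0,0,0,0])

```text
time: 3.4
ee_pos: [0.4958, 0.0686, 0.3224]
eef_rot: [1.0, -0.004, -0.0, 0.0]
ft_force: [-0.5, -0.2, 0.5]
width: 0.0002
grip_force: 0.0
```

Run:
```python
from h import *
s=read_state();print(s['time'],s['ee_pos'],s['ft_force'])
c=snap('wrist','w1.png');a=snap('scene')
O=np.array([.496,-.006])
for n in('wrist','scene'):
    P=pts(dict(np.load('c_%s.npz'%n)))
    fx=P[...,0]-O[0];fy=P[...,1]-O[1];z=P[...,2]
    r=np.hypot(z-.087,.083-fy);k=(fx>-.02)&(fx<.085)&(fy>-.03)&(fy<.05)&(z>.17)&(z<.26)&(r>.13)&(r<.175)
    print(n,k.sum(),np.c_[P[k]][::max(1,k.sum()//15)].round(3).tolist())
```

```text
3.4 [0.4957764  0.06855694 0.3223681 ] [-0.51501631 -0.1863755   0.52903627]
wrist 2835 [[0.574, 0.009, 0.199], [0.57, -0.0, 0.224], [0.565, 0.002, 0.22], [0.56, -0.005, 0.225], [0.555, -0.015, 0.217], [0.549, 0.002, 0.224], [0.543, -0.014, 0.217], [0.538, -0.0, 0.225], [0.53, 0.007, 0.213], [0.526, -0.006, 0.223], [0.52, 0.003, 0.224], [0.507, 0.004, 0.196], [0.506, -0.01, 0.217], [0.501, 0.003, 0.222], [0.495, 0.003, 0.223]]
scene 519 [[0.573, -0.0, 0.224], [0.554, -0.003, 0.225], [0.546, -0.013, 0.219], [0.536, -0.013, 0.22], [0.534, 0.003, 0.225], [0.569, 0.011, 0.202], [0.541, 0.009, 0.215], [0.512, 0.001, 0.226], [0.546, 0.002, 0.199], [0.507, 0.003, 0.222], [0.541, 0.003, 0.195], [0.504, 0.006, 0.217], [0.487, -0.013, 0.214], [0.489, -0.006, 0.211], [0.504, 0.003, 0.199], [0.491, 0.01, 0.2]]
```

View pics/w1.png

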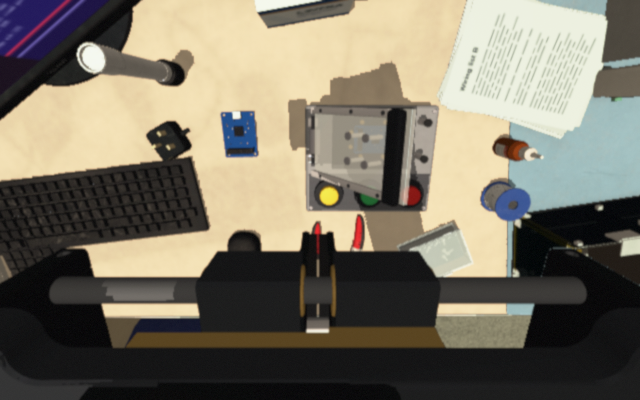

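Call:
step_arm([
  [0.4,0,-0.8],
  [0.3,0,-0.8],
  [0,0,-0.8],
  [0,-0.4,-0.6],
  [0,-0.5,-0.4],
  [0,-0.3,-0.2],
  [0,-0.2,-0.1],
  [0,-0.2,-0.1],
  [0,0,0],
], turn=[0,0,0,0,0,0,0,0,0])

```text
time: 4.4
ee_pos: [0.5134, 0.0287, 0.2278]
eef_rot: [1.0, -0.004, 0.0, 0.0]
ft_force: [0.4, -0.1, 0.6]
width: 0.0004
grip_force: 0.0
```

Run:
```python
import numpy as np
for t in np.arange(.97,-.08,-.08):
    y=.083-.006-.149*np.cos(t)+.017*np.sin(t)+.012; z=.087+.149*np.sin(t)+.017*np.cos(t); print(round(t,2),round(y,4),round(z,4))
```

```text
0.97 0.0188 0.2195
0.89 0.0084 0.2135
0.81 -0.0014 0.2066
0.73 -0.0107 0.199
0.65 -0.0193 0.1907
0.57 -0.0273 0.1817
0.49 -0.0345 0.1721
0.41 -0.0409 0.162
0.33 -0.0465 0.1514
0.25 -0.0512 0.1403
0.17 -0.055 0.129
0.09 -0.0579 0.1173
0.01 -0.0598 0.1055
-0.07 -0.0608 0.0935
```

Call:
step_arm([
  [0,-0.2,-0.16],
  [0,-0.2,-0.16],
  [0,-0.2,-0.12],
  [0,-0.2,-0.12],
  [0,-0.2,-0.14],
  [0,-0.2,-0.14],
  [0,0,0],
], turn=[0,0,0,0,0,0,0])

```text
time: 5.1
ee_pos: [0.5131, -0.0015, 0.206]
eef_rot: [1.0, -0.004, -0.0, 0.0]
ft_force: [-0.1, -0.4, 0.3]
width: 0.0004
grip_force: 0.0
```

Run:
```python
from h import *
s=read_state();print(s['time'],s['ee_pos'],s['ft_force'])
c=snap('scene');b=c['image'][:,:,::-1][110:250,240:400]
cv2.imwrite('pics/s2.png',cv2.resize(b,(640,560),interpolation=cv2.INTER_CUBIC))
```

```text
5.1 [ 0.51306762 -0.00152987  0.20599805] [-0.05259019 -0.35349222  0.28930715]
```

View pics/s2.png

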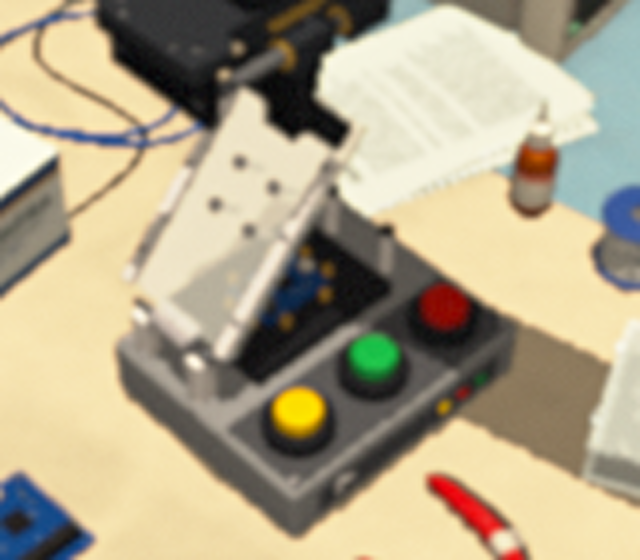

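The crop shows the lid still open, with the gripper just behind and left of the bar at about (290,130). I'll get the lid angle from the depth data.

```bash
cat >> h.py <<'E'
def lid(c):
    P=pts(c); fx=P[...,0]-.496;fy=P[...,1]+.006;z=P[...,2]
    a=np.arctan2(z-.087,.083-fy);r=np.hypot(z-.087,.083-fy)
    k=(fx>-.03)&(fx<.08)&(fy>-.1)&(fy<.07)&(r>.04)&(r<.12)&(z>.09)&(a<1.3)
    print('lid n',k.sum(),'ang',np.nanpercentile(a[k],[10,25,50,75,90]).round(3) if k.any() else '')
    return P
E
python3 - <<'E'
from h import *
P=lid(dict(np.load('c_scene.npz')))
c=snap('wrist');P=lid(c);O=(.496,-.006)
# profile across bar at x ~ .50-.53 in wrist view
k=(P[...,0]>.535)&(P[...,0]<.56)&(P[...,1]>-.06)&(P[...,1]<.03)&(P[...,2]>.16)&(P[...,2]<.26)
q=P[k];q=q[np.argsort(q[:,1])];print(q[::max(1,len(q)//14),1:].round(3).tolist())
E
```

```text
lid n 1229 ang [0.845 0.857 0.873 0.902 0.943]
lid n 6605 ang [0.848 0.852 0.861 0.88  0.926]
[[-0.034, 0.202], [-0.03, 0.207], [-0.027, 0.205], [-0.023, 0.212], [-0.021, 0.214], [-0.018, 0.213], [-0.015, 0.212], [-0.013, 0.209], [-0.01, 0.207], [-0.008, 0.184], [-0.004, 0.179], [-0.0, 0.174], [0.004, 0.169], [0.008, 0.166], [0.013, 0.16]]
```

Call:
step_arm([
  [0,-0.19,-0.15],
  [0,-0.19,-0.15],
  [0,-0.17,-0.17],
  [0,-0.17,-0.17],
  [0,-0.16,-0.18],
  [0,-0.16,-0.18],
  [0,-0.14,-0.19],
  [0,-0.14,-0.19],
  [0,-0.13,-0.2],
  [0,-0.13,-0.2],
  [0,-0.11,-0.21],
  [0,-0.11,-0.21],
], turn=[0,0,0,0,0,0,0,0,0,0,0,0])

```text
time: 6.4
ee_pos: [0.5132, -0.0458, 0.1511]
eef_rot: [1.0, -0.004, -0.0, 0.0]
ft_force: [-0.3, -0.9, 1.1]
width: 0.0004
grip_force: 0.6
```

Run:
```python
from h import *
s=read_state();print(s['time'],s['ee_pos'],s['ft_force'])
lid(snap('scene'));lid(snap('wrist'))
```

```text
6.4 [ 0.51318309 -0.0457826   0.1510971 ] [-0.30764044 -0.87097097  1.12318709]
lid n 1138 ang [0.363 0.378 0.397 0.429 0.467]
lid n 11314 ang [0.362 0.368 0.38  0.402 0.434]
```

Call:
step_arm([
  [0,-0.1,-0.22],
  [0,-0.1,-0.22],
  [0,-0.08,-0.23],
  [0,-0.08,-0.23],
  [0,-0.06,-0.23],
  [0,-0.06,-0.23],
  [0,-0.04,-0.2],
  [0,-0.02,-0.1],
  [0,0,-0.05],
  [0,0,0],
], turn=[0,0,0,0,0,0,0,0,0,0])

```text
time: 7.5
ee_pos: [0.5131, -0.0591, 0.1087]
eef_rot: [1.0, -0.004, -0.0, 0.0]
ft_force: [-0.5, 0.3, -0.2]
width: 0.0005
grip_force: 0.0
```

Now small steps down to the stop, watching force.

Call:
step_arm([
  [0,0,-0.08],
  [0,0,-0.08],
  [0,0,0],
], turn=[0,0,0])

```text
time: 7.8
ee_pos: [0.5132, -0.0591, 0.1046]
eef_rot: [1.0, -0.004, -0.0, 0.0]
ft_force: [-0.9, -0.9, 0.7]
width: 0.0003
grip_force: 0.0
```

Call:
step_arm([
  [0,0,-0.04],
  [0,0,0],
], turn=[0,0])

```text
time: 8.0
ee_pos: [0.5133, -0.059, 0.104]
eef_rot: [1.0, -0.004, 0.0, 0.0]
ft_force: [-0.8, 0.1, 4.5]
width: 0.0004
grip_force: 2.1
```

Call:
step_arm([
  [0,0,-0.04],
  [0,0,0],
], turn=[0,0])

```text
time: 8.2
ee_pos: [0.5133, -0.059, 0.1031]
eef_rot: [1.0, -0.004, 0.0, 0.0]
ft_force: [-2.4, 0.7, 6.7]
width: 0.0007
grip_force: 3.2
```

Call:
step_arm([
  [0,0,0.3],
  [0,0,0.8],
  [0,0,1],
  [-0.5,0.5,0.5],
  [-0.8,0.6,0],
  [-0.8,0.6,0],
  [-0.4,0.4,0],
  [0,0,0],
  [0,0,0],
], turn=[0,0,0,0,0,0,0,0,0])

```text
time: 9.1
ee_pos: [0.4513, -0.007, 0.1681]
eef_rot: [1.0, -0.004, 0.0, 0.0]
ft_force: [0.8, -0.5, 0.6]
width: 0.0006
grip_force: 0.0
```

Run:
```python
from h import *
s=read_state();print(s['time'],s['ee_pos'],s['ft_force'])
c=snap('scene','s3.png');lid(c);w=snap('wrist','w3.png');lid(w)
b=c['image'][110:250,240:400,::-1];d=w['image'][:,:,::-1]
cv2.imwrite('pics/m3.png',np.vstack([cv2.resize(b,(457,300),interpolation=cv2.INTER_CUBIC),cv2.resize(d,(457,286))]))
P=pts(w)
O=np.array([.496,-.006]);k=(abs(P[...,0]-.53)<.04)&(P[...,1]<-.055)&(P[...,1]>-.085)&(P[...,2]>.09)
print('bar z',np.nanmedian(P[k][:,2]) if k.any() else None)
hsv=cv2.cvtColor(w['image'],cv2.COLOR_RGB2HSV)
for n,lo,hi in(('y',22,33),('g',45,85),('r',0,7)):
    m=(hsv[...,0]>=lo)&(hsv[...,0]<=hi)&(hsv[...,1]>150)&(hsv[...,2]>70)&(P[...,2]>.06)&(P[...,2]<.08)
    print(n,m.sum(),P[m].min(0).round(4) if m.any() else '',P[m].max(0).round(4) if m.any() else '')
```

```text
9.1 [ 0.45129055 -0.00702391  0.16808743] [ 0.79143831 -0.4621999   0.63530648]
lid n 689 ang [0.041 0.054 0.076 0.107 0.155]
lid n 11813 ang [0.036 0.044 0.061 0.089 0.128]
bar z 0.10371443548802466
y 20 [0.4376 0.047  0.0717] [0.453  0.0659 0.0739]
g 631 [ 0.4379 -0.0204  0.0669] [0.4634 0.0053 0.0748]
r 722 [ 0.4364 -0.0826  0.0626] [ 0.4627 -0.0534  0.0748]
```

View pics/m3.png

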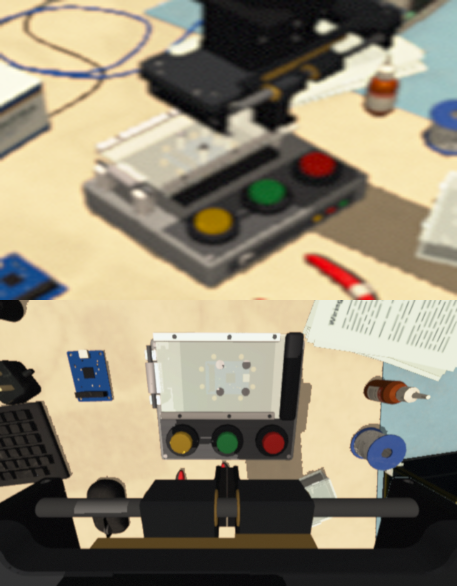

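The lid lies flat over the board, with the bar at z = 0.104. The tool is above the green cap, which shows at (228,442) in the wrist half, so I go down.

Call:
step_arm([
  [0,0,-0.8],
  [0,0,-0.9],
  [0,0,-0.9],
  [0,0,-0.6],
  [0,0,-0.3],
  [0,0,-0.1],
  [0,0,0],
], turn=[0,0,0,0,0,0,0])

```text
time: 9.9
ee_pos: [0.4511, -0.0066, 0.078]
eef_rot: [1.0, -0.004, 0.0, -0.0]
ft_force: [0.2, -0.3, 0.2]
width: 0.0006
grip_force: 0.0
```

Call:
step_arm([
  [0,0,-0.1],
  [0,0,-0.08],
  [0,0,0],
], turn=[0,0,0])

```text
time: 10.2
ee_pos: [0.4508, -0.0066, 0.0734]
eef_rot: [1.0, -0.004, 0.0, 0.0]
ft_force: [0.3, -0.3, 0.7]
width: 0.0003
grip_force: 0.0
```

Call:
step_arm([
  [0,0,-0.08],
  [0,0,-0.08],
  [0,0,0],
], turn=[0,0,0])

```text
time: 10.5
ee_pos: [0.451, -0.0066, 0.0695]
eef_rot: [1.0, -0.004, 0.0, 0.0]
ft_force: [-0.2, -0.6, 5.7]
width: 0.0003
grip_force: 2.2
```

Call:
step_arm([
  [0,0,-0.06],
  [0,0,0],
], turn=[0,0])

```text
time: 10.7
ee_pos: [0.451, -0.0066, 0.068]
eef_rot: [1.0, -0.004, 0.0, 0.0]
ft_force: [-0.9, -0.0, 5.6]
width: 0.0005
grip_force: 2.8
```

Call:
step_arm([
  [0,0,-0.06],
  [0,0,0],
], turn=[0,0])

```text
time: 10.9
ee_pos: [0.451, -0.0066, 0.0665]
eef_rot: [1.0, -0.004, 0.0, 0.0]
ft_force: [-0.6, -0.5, 7.1]
width: 0.0004
grip_force: 3.3
```

Call:
step_arm([
  [0,0,-0.02],
  [0,0,0],
], turn=[0,0])

```text
time: 11.1
ee_pos: [0.451, -0.0066, 0.0664]
eef_rot: [1.0, -0.004, 0.0, 0.0]
ft_force: [-2.2, -0.1, 10.0]
width: 0.0005
grip_force: 5.3
```

Call:
step_arm([
  [0,0,0.2],
  [0,0,0.4],
  [0,0,0.8],
  [0,0,1],
  [0,0,1],
  [0,0,1],
  [-0.3,0,1],
  [0,0,0.5],
  [0,0,0],
  [0,0,0],
], turn=[0,0,0,0,0,0,0,0,0,0])

```text
time: 12.1
ee_pos: [0.443, -0.0067, 0.2125]
eef_rot: [1.0, -0.004, -0.0, 0.0]
ft_force: [-0.2, 0.4, 0.3]
width: 0.0005
grip_force: 0.0
```

Run:
```python
from h import *
w=snap('wrist');lid(w);P=pts(w)
k=(abs(P[...,0]-.53)<.04)&(P[...,1]<-.055)&(P[...,1]>-.085)&(P[...,2]>.09)&(P[...,2]<.13)
print('bar z',np.nanmedian(P[k][:,2]) if k.any() else None)
c=snap('scene');P=pts(c)
for n,x,y in(('y',.4505,.0525),('g',.4505,-.0075),('r',.4505,-.0675)):
    for q in(P,pts(w)):
        m=np.hypot(q[...,0]-x,q[...,1]-y)<.009; print(n,m.sum(),np.nanmedian(q[m][:,2]))
cv2.imwrite('pics/m4.png',np.vstack([cv2.resize(c['image'][110:250,240:400,::-1],(457,300)),cv2.resize(w['image'][:,:,::-1],(457,286))]))
```

```text
lid n 8632 ang [0.036 0.044 0.061 0.09  0.128]
bar z 0.10378100138786889
y 185 0.3326145639602888
y 227 0.07306471992271218
g 37 0.07344548394831607
g 1549 0.2366454968738026
r 56 0.07462797265537674
r 227 0.07308015761422637
```

View pics/m4.png

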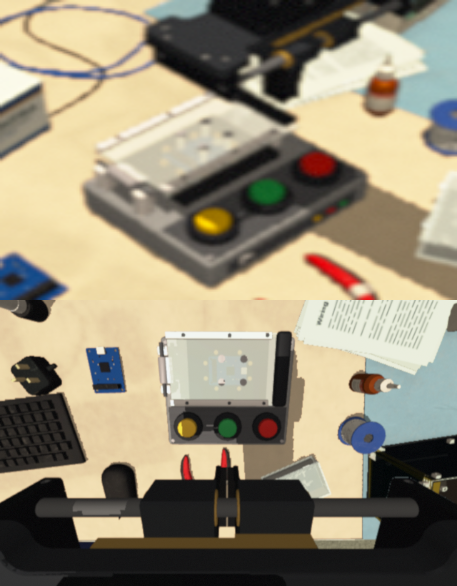

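The picture shows the lid shut with the bar at 0.104. All three caps are up, green among them at (228,428), and the arm is clear of everything.

```bash
python3 -c "
from bench import *
print(close_job())"
```

```text
the job is handed in; nothing more can be done
None
```

The bench test is done and handed in: the lid is fully shut over the board, the green button was pressed to its stop (peak about 10 N) and came back up, the red and yellow were not touched, and the arm is drawn back clear.

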